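# Set the pump test manifold for bleeding

### The arm

A 6-joint arm with a two-finger parallel gripper is mounted at the origin on a cart in front of the work surface, level with it; the furniture and walls round the work are solid. World frame = base frame: x ahead of the robot, y to its left, z up, the work surface at z = 0. Lengths are in m, angles in rad, forces in N, time in s.
With the tool pointing down it reaches from about 0.35 to 0.975 m from the base axis. Payload 4.9 kg.
Tool frame: the origin (TCP) lies on the centre line of the jaws, within the pads' length; the fingertips stand ahead of it and the grasp point (between the pads) is the TCP (manip.tip_extent is the z of the fingertips in the tool frame, in m); z points along the fingers, y is the line along which they close (so a half turn about z gives the same grasp; the last joint's range is limited). The gripper opens to 85 mm and grips with 20 to 120 N. Pads are 22 mm wide; open, the fingers measure 114 mm over their backs; the gripper's body (76 mm by 85 mm) begins 54 mm behind the grasp point. The pads swing forward as they close: fully open they stand 13 mm farther back than shut.
Start: joints at [-1.454, 0.053, 1.613, -0, 1.476, -0.119], TCP at [0.146, -0.608, 0.25] pointing down, gripper open.
Joint ranges: [-3.01, 3.01], [-1.01, 2.22], [0.06, 2.58], [-1.02, 4.17], [0.09, 2.62], [-3.14, 3.14]. Speed limits (rad/s): [2.57, 2.57, 3.14, 3.14, 3.14, 3.14].

### API

Orientations are given as a unit quaternion [w, x, y, z].
In Python, from plant import manip gives the robot as it stands. The module is installed in compiled form; this text tells all that it offers.
- The arm moves only by the tool nudge_tcp, called after "Request:" as name(argument=value, ...), one argument or row to a line, values as JSON. Schema: {"type":"object","properties":{"increments":{"type":"array","items":{"type":"object","properties":{"finger_gap":{"type":"number"},"trans":{"type":"array","items":{"type":"number"},"minItems":3,"maxItems":3},"rotvec":{"type":"array","items":{"type":"number"},"minItems":3,"maxItems":3}},"additionalProperties":false,"required":["finger_gap"]},"minItems":1,"maxItems":5},"only":{"type":"string"},"quiet":{"type":"boolean"},"lines":{"type":"string"}},"required":["increments"],"additionalProperties":false}. increments is a list of rows, 1 to 5 of them, each an object with the fields finger_gap (the opening from 0.0 (shut) to 1.0 (fully open)), trans (a list: dx, dy, dz in shares of the most that a row can go, 1 being 62.5 mm), rotvec (a list: a rotation vector rx, ry, rz in parts of the range, where 1.0 means pi/2 rad); a field left out counts as zero (the opening has to be given); each row shifts and turns the commanded pose from where the row before left it, along the tool's axes as they then stand; what a row does not reach is not made up. A row lasts 1/8 s, in which the tool goes at most 0.0625 m and 0.188 rad, less where a joint would pass 70% of its speed; a pose out of reach is approached as far as the arm can. The fingers move at their own pace and stop on an object; the grip force is fixed at half the most. Time passes only in rows, so rows that do not move let the fingers close. The tool returns the time, the measured TCP pose, the force, the opening and the grip force at its end. only (a regular expression) keeps the lines of the reply that match it, lines (a string "A,B") keeps lines A to B, and quiet returns only ok. Input that does not fit is refused with a message, and nothing moves.
- manip.state(): the state, without advancing time (a new reading comes with each control period).
- manip.grab_frame(name): name is "scene" or "top" or "wrist"; returns (picture, depth): 400x640x3 uint8, red, green, blue; 400x640 float32, m along the optical axis (not along the pixel's ray), 0 where there is no reading.
- manip.camera_params(name): a dict with "intrinsics" (3x3 intrinsics, pixels), "xyz" and "orientation" of the camera in the world. Camera axes: x right, y down, z forward; pixel columns grow to the right and rows downward; lengths in m; the calibration is good to about 2 mm. A picture is of the moment at which its call begins: read the wrist's pose just before it. camera_params takes no time and is no camera call; for the wrist camera it gives the pose at the moment of the call.
- manip.job_done(): hands the job in; it is judged then, once.
Trained networks look in the newest picture that a camera, given by its name, has taken for a name from the list of things; names that differ only in an ending like _2 or _b are one class to them, and where a whole thing is asked for, a point or a joint stands for the part that bears it (a point fixed in the world has none). Each returns a list of dicts, best first, with "conf" (0 to 1); they miss things now and then, are a little off and sometimes report something else, mostly with a low value. They report only what shows in the picture. A call takes as long as a camera call.
- manip.look_for(camera, query): "extent" ([left, top, right, bottom] in pixels, round what is visible of it).
- manip.outline_of(camera, query): "region" (400x640 bool, what is visible of it) and "extent" ([left, top, right, bottom] in pixels, round what is visible of it).
- manip.mark_of(camera, query): "centre" ([row, column] in pixels: a listed point, or the origin of a listed thing).
The state is a dict: "time": time; "joint_pos": joint angles; "joint_vel": joint speeds; "joint_efforts": joint torques, N m; "tool_pos": TCP position; "tool_rot": TCP orientation; "contact_force": force on the tool from outside, world axes, zero at the start; "ft_torque": the same for the moment, N m; "gripper_width": opening from 0.0 (shut) to 1.0 (fully open); "grasp_force": force on a finger pad.
Only numpy, scipy, OpenCV 4.12 (cv2) and the standard library are available. Lean on these libraries where they do the work, as an engineer would, in place of code of your own. Each camera call takes 0.05 s, during which the arm holds its last target. There are 200 camera calls.

### The job

The pump on the test rig is about to be bled. With the fingertips, gently and without gripping anything, first push the lever of the valve that leads to the solenoid valve round until that valve is fully shut (lever square across its pipe), so that no air is driven through the part on test. Then push the sprung lever of the bleed valve, the one with the spout over the cup, all the way open (in line with its pipe) and finish while holding it there, because it springs shut when let go; leave the capped spare valve, the cup, the roll of tape and the dropper bottle as they are.

Things in the scene. Friction and masses are not known exactly. Their poses are not given: they have to be found in the camera images.
- rig: Test rig fixed to the bench: aluminium bar 28x28x320 mm along y, top 99 mm up, 38 mm nearer the robot than the stems of three like brass lever valves, 110 mm apart on its far side (their order varies). Gauge, 160 mm high, 205 mm right of the middle stem; pump, 118 mm high, 225 mm left; all else on it is below 135 mm. Origin: on the bench under the middle stem; x away from the robot, y left.
- valve_test: Valve that leads to the part on test: a small solenoid valve with a black block, 134 mm high, 38 to 86 mm behind the stem. Pipe axis 85 mm up. Origin: vertical stem axis, at bench level. Body x = along the pipe to the outlet (away from the robot), y across it (to the robot's left).
- valve_bleed: Bleed valve: coil spring round its stem, copper spout behind that turns down over a white cup. Origin: vertical stem axis, at bench level. Body x = along the pipe to the outlet (away from the robot), y across it (to the robot's left).
- valve_spare: Spare valve: outlet closed by a brass screw cap with a domed end. Leave it alone. Origin: vertical stem axis, at bench level. Body x = along the pipe to the outlet (away from the robot), y across it (to the robot's left).
- lever_test (a joint): Lever of the test valve. 0 = shut: lever square across the pipe, along the valve's +y. 1.571 = fully open: in line with the pipe, along the valve's -x (to the robot). Counter-clockwise from above; a stop at each end. Starts at 1.1 to 1.57. Stiff (0.2 N m, about 3.5 N at the sleeve); stays where it is left.
- lever_bleed (a joint): Lever of the bleed valve. 0 = shut: lever square across the pipe, along the valve's +y. 1.571 = fully open: in line with the pipe, along the valve's -x (to the robot). Counter-clockwise from above; a stop at each end. Starts at 0. Return spring: 3.5 N at the sleeve when shut, 8 N when open; swings back to 0 when let go.
- lever_spare (a joint): Lever of the spare valve, same joint values; starts at 0 to 0.4 and must stay as found.
- handle_test (a point): Middle of the sleeve of the test valve's lever, 58 mm from its stem axis, 126 mm up. Black ribbed sleeve 16 mm wide, 14 mm high (119 to 133 mm above the bench), 38 to 78 mm from the stem axis; the cranked steel strip nearer the stem lies 111 to 127 mm up.
- handle_bleed (a point): Middle of the sleeve of the bleed valve's lever, same shape and place as on the test valve.
- handle_spare (a point): Middle of the sleeve of the spare valve's lever, same shape and place as on the test valve.
- cup: White espresso cup, 62 mm wide, 50 mm high, under the bleed spout, about 52 mm behind that stem. Loose; origin under its middle. Stays there.
- tape_roll: Black roll of tape, 58 mm across, 19 mm high, lying between the left valve and the pump. Loose; origin under its middle. Not to be moved.
- oil_dropper: Brown dropper bottle, 33 mm across, 102 mm high, standing right of the right-hand valve's outlet. Loose; origin under its middle. Not to be moved.

How it is judged:
By the outcome, as a careful person would: the job done as asked, in the order asked, and still so for the second after the job is handed in, while the arm keeps its last pose, push and grip.
It also fails if it takes over 51 s, if anything falls off the work surface, if the arm or the gripper's body presses on something with over 40 N, if the wrist force passes 120 N, or if a joint passes its speed limit or range.

## Working session

There is one attempt and no reset: what is moved stays moved. The work goes in short steps, Python scripts to look and compute and a tool call to move; the robot and the scene stay as the last step left them, time stands still between calls to the robot, and variables do not carry over. Pictures are saved under pics/ and viewed, at most 10 in all, crops included, and the job is handed in when it is done.

```bash
mkdir -p pics
```

Create h.py:
```python
import numpy as np,cv2
from scipy.spatial.transform import Rotation as R
from plant import manip
def P(cam,row,col,D=None,z=None):
    p=manip.camera_params(cam);K=np.array(p["intrinsics"]);q=p["orientation"]
    M=R.from_quat([q[1],q[2],q[3],q[0]]).as_matrix();o=np.array(p["xyz"])
    r=M@np.linalg.inv(K)@np.array([col,row,1.])
    if z is not None: return o+r*(z-o[2])/r[2]
    return o+r*D
def save(cam,n):
    im,d=manip.grab_frame(cam);cv2.imwrite('pics/'+n,im[:,:,::-1]);return im,d
```

Run:
```python
from h import *
np.set_printoptions(precision=4,suppress=True)
Z=dict(handle_test=.126,handle_bleed=.126,handle_spare=.126,valve_test=.0,valve_bleed=0.,valve_spare=0.,cup=0,tape_roll=0,oil_dropper=0,rig=0)
for c in("top","scene"):
    im,d=save(c,c+'0.png')
    print(c,manip.camera_params(c)["xyz"])
    for n,z in Z.items():
        for m in manip.mark_of(c,n)[:2]:
            r,k=m["centre"];print(n,round(m["conf"],2),np.round([r,k]),P(c,r,k,z=z))
s=manip.state();print(s["tool_pos"],s["tool_rot"],s["time"],manip.tip_extent)
```

```text
top [0.3661 0.0557 0.9448]
handle_test 0.66 [227. 406.] [ 0.4353 -0.1174  0.126 ]
handle_bleed 0.84 [200. 334.] [0.4922 0.028  0.126 ]
handle_spare 0.88 [205. 284.] [0.4813 0.1303 0.126 ]
valve_test 0.59 [211. 402.] [ 0.4847 -0.1354  0.    ]
valve_bleed 0.85 [207. 357.] [ 0.494  -0.0306  0.    ]
valve_spare 0.86 [201. 311.] [0.5083 0.078  0.    ]
cup 0.83 [187. 361.] [ 0.5426 -0.04    0.    ]
tape_roll 0.56 [188. 288.] [0.5404 0.1351 0.    ]
oil_dropper 0.7 [198. 428.] [ 0.515  -0.1983  0.    ]
rig 0.94 [208. 357.] [ 0.4916 -0.0296  0.    ]
scene [0.1265 0.5446 0.6856]
handle_test 0.74 [161. 398.] [ 0.4274 -0.1187  0.126 ]
handle_bleed 0.49 [182. 339.] [0.4926 0.0306 0.126 ]
handle_spare 0.67 [210. 316.] [0.4766 0.1326 0.126 ]
cup 0.81 [197. 335.] [ 0.5472 -0.0305  0.    ]
tape_roll 0.65 [238. 294.] [0.5355 0.143  0.    ]
rig 0.7 [205. 351.] [ 0.4949 -0.0338  0.    ]
[ 0.146  -0.6077  0.2503] [ 0.      0.9931  0.1176 -0.    ] 1.1 0.019
```

View pics/top0.png

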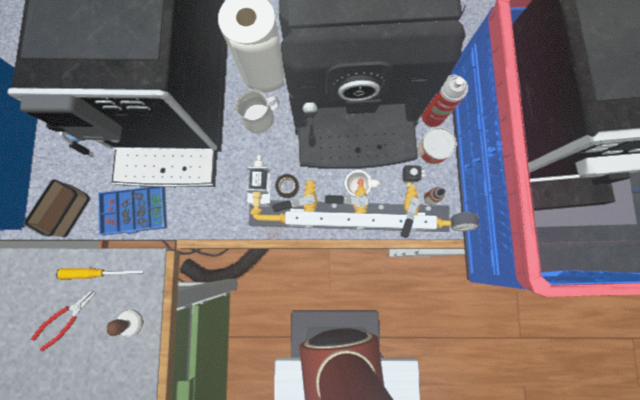

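View pics/scene0.png

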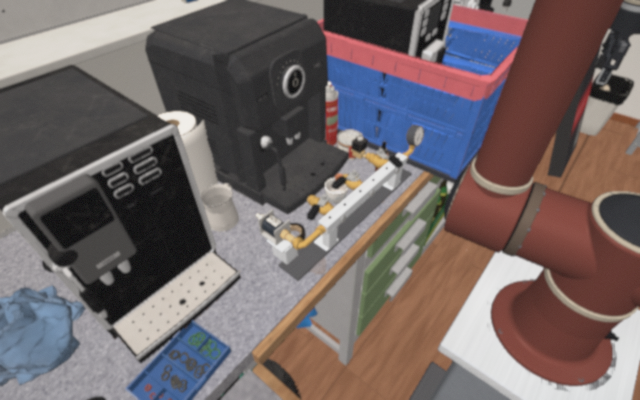

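The top view shows the spare valve on the left (310,195), bleed in the middle with the cup at (360,183), and test on the right, with its lever pointing at the robot (407,227). The crate is at right, so I'll check its extent and plan the approach.

Run:
```python
from h import *
np.set_printoptions(precision=3,suppress=True)
im,d=manip.grab_frame("top")
for r,c in [(294,530),(270,487),(280,525),(200,470),(150,480),(150,500),(10,500),(290,600),(222,465),(208,357)]:
    print(r,c,P("top",r,c,D=d[r,c]))
s=manip.state();q=s["tool_rot"];M=R.from_quat([q[1],q[2],q[3],q[0]])
t0=np.array(s["tool_pos"])
for t in ([.33,-.12,.30],[.38,-.09,.3]): print(M.inv().apply(np.array(t)-t0))
```

```text
294 530 [ 0.229 -0.844 -0.844]
270 487 [ 0.35  -0.281  0.112]
280 525 [ 0.337 -0.273  0.279]
200 470 [ 0.501 -0.275  0.062]
150 480 [ 0.591 -0.27   0.146]
150 500 [ 0.568 -0.273  0.228]
10 500 [ 0.798 -0.257  0.306]
290 600 [ 0.323 -0.374  0.304]
222 465 [ 0.442 -0.226  0.16 ]
208 357 [ 0.479 -0.021  0.097]
[ 0.293 -0.431 -0.05 ]
[ 0.348 -0.449 -0.05 ]
```

The manual's scale: shifts go in shares of 62.5 mm and turns go in shares of pi/2 rad. Converting my numbers, -0.05 m is -0.8, -0.045 m is -0.72.

Request:
nudge_tcp(
  increments=[
    {"finger_gap": 0,"trans": [0,0,-0.8]},
    {"finger_gap": 0,"trans": [0,0,-0.8]},
    {"finger_gap": 0,"trans": [0.48,-0.64,-0.48]},
    {"finger_gap": 0,"trans": [0.56,-0.72,0]},
    {"finger_gap": 0,"trans": [0.56,-0.72,0]},
  ],
)

```text
time: 1.78
tool_pos: [0.2134, -0.4566, 0.3812]
tool_rot: [0.001, 0.993, 0.117, 0.0]
contact_force: [1.7, 0.6, 0.7]
gripper_width: 0.001
grasp_force: 0.0
```

Request:
nudge_tcp(
  increments=[
    {"finger_gap": 0,"trans": [0.56,-0.72,0]},
    {"finger_gap": 0,"trans": [0.56,-0.72,0]},
    {"finger_gap": 0,"trans": [0.56,-0.72,0]},
    {"finger_gap": 0,"trans": [0.56,-0.72,0]},
    {"finger_gap": 0,"trans": [0.56,-0.72,0]},
  ],
)

```text
time: 2.4
tool_pos: [0.3308, -0.1966, 0.3806]
tool_rot: [0.0, 0.993, 0.117, 0.0]
contact_force: [1.0, -0.2, 1.2]
gripper_width: 0.002
grasp_force: 0.0
```

Request:
nudge_tcp(
  increments=[
    {"finger_gap": 0,"trans": [0.56,-0.72,0]},
    {"finger_gap": 0,"trans": [0.32,-0.48,0.48]},
    {"finger_gap": 0},
  ],
)

```text
time: 2.78
tool_pos: [0.3661, -0.1103, 0.3481]
tool_rot: [-0.001, 0.993, 0.12, -0.001]
contact_force: [-0.2, 0.2, -0.1]
gripper_width: 0.002
grasp_force: 0.0
```

Run:
```python
from h import *
np.set_printoptions(precision=4,suppress=True)
s=manip.state();print(s["tool_pos"],s["tool_rot"],s["joint_pos"])
save("wrist","w1.png");print(manip.camera_params("wrist"))
for n,z in dict(handle_test=.126,handle_bleed=.126,handle_spare=.126,valve_test=.0,valve_bleed=0.,valve_spare=0.).items():
    for m in manip.mark_of("wrist",n)[:2]:
        r,k=m["centre"];print(n,round(m["conf"],2),np.round([r,k]),P("wrist",r,k,z=z))
```

```text
[ 0.3661 -0.1103  0.3481] [-0.0011  0.9928  0.1201 -0.0015] [-0.4881 -0.6007  1.9854  0.0001  1.7606  0.8421]
{'intrinsics': array([[332.9958,   0.    , 324.8207],
       [  0.    , 332.9958, 200.2241],
       [  0.    ,   0.    ,   1.    ]]), 'xyz': array([ 0.4343, -0.0952,  0.4734]), 'orientation': array([ 0.1093,  0.7783, -0.6122, -0.0866])}
handle_test 0.55 [109. 351.] [ 0.4364 -0.1227  0.126 ]
handle_test 0.39 [ 47. 291.] [ 0.4789 -0.0517  0.126 ]
handle_bleed 0.69 [  6. 215.] [0.497  0.0238 0.126 ]
valve_test 0.73 [ 72. 370.] [ 0.49   -0.1461 -0.    ]
valve_bleed 0.81 [ 48. 286.] [ 0.4936 -0.0308  0.    ]
valve_spare 0.18 [ 46. 286.] [ 0.4956 -0.0307 -0.    ]
```

View pics/w1.png

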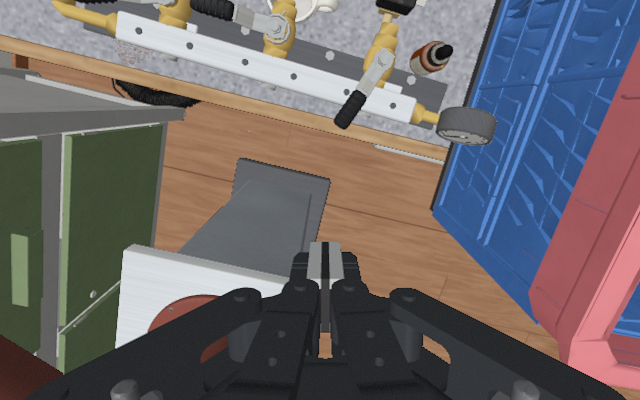

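The wrist view shows the test lever sleeve around (351,108) with its stem near (382,58). The bleed stem is at (277,27) with its lever going left, and the bar runs from (120,14) to (415,108).

Run:
```python
from h import *
np.set_printoptions(precision=4,suppress=True)
im,d=manip.grab_frame("wrist")
a=P("wrist",14,120,z=.099);b=P("wrist",100,415,z=.099);print("bar",a,b,np.arctan2((a-b)[0],(a-b)[1]))
c=P("wrist",35,119,z=.099);e=P("wrist",123,405,z=.099);print("bar2",c,e,np.arctan2((c-e)[0],(c-e)[1]))
for n,r,k in(("tsleeve",106,352),("tstem",60,382),("bstem",27,277),("bsleeve",5,213)):
  print(n,P("wrist",r,k,D=d[r,k]),P("wrist",r,k,z=.12))
cv2.imwrite('pics/w1c.png',cv2.resize(im[0:150,150:450,::-1],None,fx=2.6,fy=2.6,interpolation=2))
```

```text
bar [0.473  0.1251 0.099 ] [ 0.4622 -0.1909  0.099 ] 0.03396195042333173
bar2 [0.4531 0.1248 0.099 ] [ 0.4365 -0.1875  0.099 ] 0.05319921915235014
tsleeve [ 0.4399 -0.1235  0.1329] [ 0.4401 -0.1245  0.12  ]
tstem [ 0.4889 -0.1419  0.1233] [ 0.4894 -0.1423  0.12  ]
bstem [ 0.4953 -0.0346  0.1149] [ 0.4944 -0.0355  0.12  ]
bsleeve [0.4967 0.0229 0.1326] [0.499  0.0273 0.12  ]
```

View pics/w1c.png

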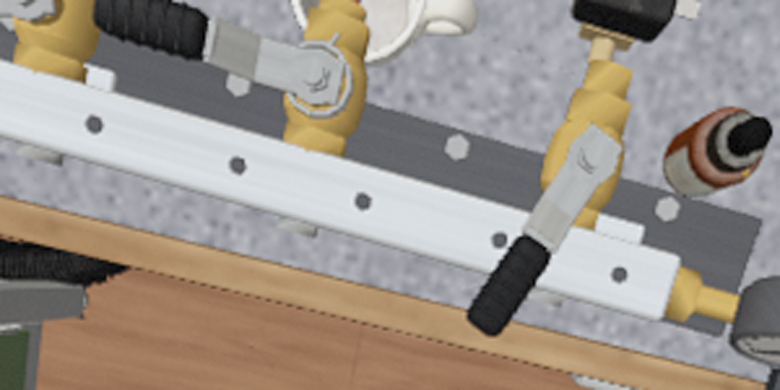

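Run:
```python
from h import *
np.set_printoptions(precision=4,suppress=True)
im,d=manip.grab_frame("wrist");s=manip.state();q=s["tool_rot"];M=R.from_quat([q[1],q[2],q[3],q[0]]);t=np.array(s["tool_pos"])
print(manip.tip_extent,M.as_matrix())
for r,k in((243,310),(243,325),(243,340),(255,300),(255,310),(255,325),(255,350),(275,325),(330,325)): print(r,k,M.inv().apply(P("wrist",r,k,D=d[r,k])-t))
print(t, M.inv().apply(np.array([.425,-.154,.25])-t))
```

```text
0.019 [[ 0.9727  0.232   0.0007]
 [ 0.232  -0.9727 -0.0004]
 [ 0.0005  0.0006 -1.    ]]
243 310 [ 0.0112 -0.0067  0.0125]
243 325 [ 0.0109 -0.0001  0.0133]
243 340 [-0.4981  0.064   1.197 ]
255 300 [ 0.007  -0.011   0.0093]
255 310 [ 0.0115 -0.0061 -0.0002]
255 325 [ 0.0112 -0.0001  0.0004]
255 350 [0.0066 0.0109 0.01  ]
275 325 [ 0.0118 -0.0001 -0.0174]
330 325 [-0.0104 -0.0001 -0.0183]
[ 0.3664 -0.1133  0.3509] [0.0475 0.0532 0.1009]
```

Request:
nudge_tcp(
  increments=[
    {"finger_gap": 0,"trans": [0.384,0.424,0.8]},
    {"finger_gap": 0,"trans": [0.376,0.424,0.8]},
    {"finger_gap": 0,"trans": [0,0,0.96]},
    {"finger_gap": 0,"trans": [0,0,0.64]},
    {"finger_gap": 0},
  ],
)

```text
time: 3.85
tool_pos: [0.4226, -0.152, 0.1466]
tool_rot: [-0.002, 0.993, 0.117, -0.003]
contact_force: [0.0, -0.1, 0.7]
gripper_width: 0.001
grasp_force: 0.0
```

Run:
```python
from h import *
np.set_printoptions(precision=4,suppress=True)
s=manip.state();print(s["tool_pos"],s["contact_force"]);im,d=save("wrist","w2.png")
for m in manip.mark_of("wrist","handle_test")[:2]:
    r,k=m["centre"];print(m["conf"],r,k,P("wrist",r,k,z=.126))
```

```text
[ 0.4226 -0.152   0.1466] [ 0.0042 -0.1257  0.6677]
0.81 216.4 262.7 [ 0.4374 -0.1203  0.126 ]
```

View pics/w2.png

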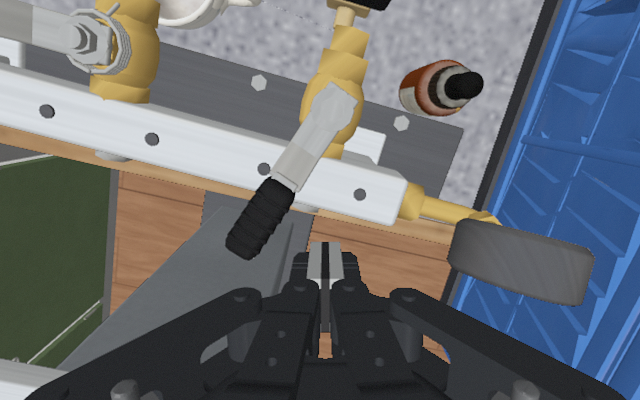

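The finger stands to the right of the test sleeve (260,217), clear of the gauge and the bar. Next I'll work out the arc waypoints.

Create arc.py:
```python
from h import *
np.set_printoptions(precision=4,suppress=True)
def arc(S,ths,off,r=.055,yaw=-.045,z=.131):
    s=manip.state();q=s["tool_rot"];M=R.from_quat([0.9925,0.1205,0,0] and [.993,.1185,0,0]);t=np.array(s["tool_pos"]);print(t)
    for th in ths:
        a=np.pi/2+yaw+th;u=np.array([np.cos(a),np.sin(a)]);n=np.array([-u[1],u[0]])
        p=np.r_[S+r*u+off*n,z];print(th,p,M.inv().apply(p-t));t=p
```

Run:
```python
from arc import *
r=P("wrist",103,337,z=.12);print(r)
arc(np.array([.489,-.141]),[1.25,1.05,.85,.65,.45,.25,.1,0],.02)
```

```text
[ 0.4958 -0.1423  0.12  ]
[ 0.4256 -0.1535  0.1518]
1.25 [ 0.4305 -0.14    0.131 ] [ 0.0079 -0.012   0.0208]
1.05 [ 0.4318 -0.1284  0.131 ] [ 0.0041 -0.011   0.    ]
0.85 [ 0.4355 -0.1173  0.131 ] [ 0.0062 -0.0099  0.    ]
0.65 [ 0.4413 -0.1071  0.131 ] [ 0.008  -0.0085  0.    ]
0.45 [ 0.4489 -0.0983  0.131 ] [ 0.0095 -0.0068  0.    ]
0.25 [ 0.4582 -0.0912  0.131 ] [ 0.0107 -0.0047  0.    ]
0.1 [ 0.466  -0.0872  0.131 ] [ 0.0085 -0.0021  0.    ]
0 [ 0.4715 -0.0852  0.131 ] [ 0.0058 -0.0007  0.    ]
```

Converted, 0.021 m is 0.336, -0.012 m is -0.192.

Request:
nudge_tcp(
  increments=[
    {"finger_gap": 0,"trans": [0,0,0.336]},
    {"finger_gap": 0,"trans": [0.128,-0.192,0]},
    {"finger_gap": 0,"trans": [0.064,-0.176,0]},
    {"finger_gap": 0,"trans": [0.096,-0.16,0]},
    {"finger_gap": 0},
  ],
)

```text
time: 4.58
tool_pos: [0.4356, -0.1155, 0.1304]
tool_rot: [-0.0, 0.993, 0.118, 0.001]
contact_force: [-0.9, -0.2, -0.2]
gripper_width: -0.003
grasp_force: 0.0
```

Converted, 0.0105 m is 0.168, 0.0095 m is 0.152.

Request:
nudge_tcp(
  increments=[
    {"finger_gap": 0,"trans": [0.128,-0.136,0]},
    {"finger_gap": 0,"trans": [0.152,-0.112,0]},
    {"finger_gap": 0,"trans": [0.168,-0.072,0]},
    {"finger_gap": 0,"trans": [0.136,-0.032,0]},
    {"finger_gap": 0},
  ],
)

```text
time: 5.2
tool_pos: [0.4656, -0.0858, 0.1289]
tool_rot: [-0.001, 0.993, 0.118, 0.0]
contact_force: [-0.1, 0.3, -0.4]
gripper_width: -0.0
grasp_force: 0.1
```

Run:
```python
from h import *
im,d=save("wrist","w3.png");s=manip.state();print(s["tool_pos"],s["contact_force"])
for m in manip.mark_of("wrist","handle_test")[:2]:
    r,k=m["centre"];print(m["conf"],r,k,P("wrist",r,k,z=.126))
```

```text
[ 0.46558138 -0.08586275  0.12903123] [ 1.07571809 -0.38359173  0.02933237]
0.65 233.1 328.0 [ 0.48488081 -0.08258893  0.126     ]
```

View pics/w3.png

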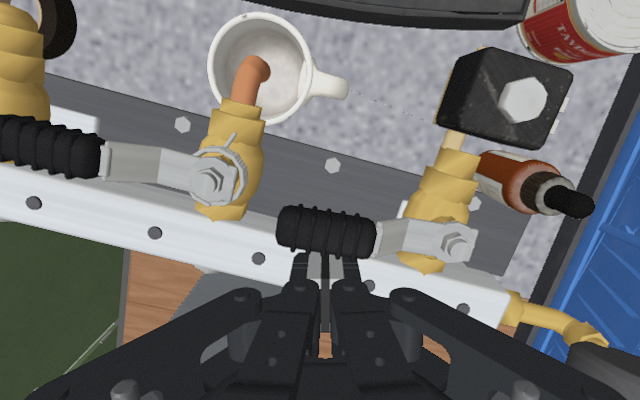

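Sleeve is at (326,231) and nearly shut, with about 0.1 rad left compared with the bleed lever. I'll push on to the stop.

Converted, 0.005 m is 0.08, -0.0005 m is -0.008.

Request:
nudge_tcp(
  increments=[
    {"finger_gap": 0,"trans": [0.08,-0.008,0]},
    {"finger_gap": 0,"trans": [0.048,0,0]},
    {"finger_gap": 0},
  ],
)

```text
time: 5.68
tool_pos: [0.471, -0.0849, 0.129]
tool_rot: [0.0, 0.993, 0.118, -0.003]
contact_force: [-11.3, -4.0, 5.2]
gripper_width: -0.002
grasp_force: 5.2
```

Request:
nudge_tcp(
  increments=[
    {"finger_gap": 0,"trans": [0.048,0.008,0]},
    {"finger_gap": 0},
  ],
)

```text
time: 5.92
tool_pos: [0.4715, -0.0849, 0.1289]
tool_rot: [-0.0, 0.993, 0.118, -0.007]
contact_force: [-22.5, -4.5, 13.3]
gripper_width: 0.0
grasp_force: 11.1
```

Converted, -0.06 m is -0.96, -0.04 m is -0.64.

Request:
nudge_tcp(
  increments=[
    {"finger_gap": 0,"trans": [-0.4,0,0]},
    {"finger_gap": 0,"trans": [0,0,-0.96]},
    {"finger_gap": 0,"trans": [0,-0.64,-0.64]},
    {"finger_gap": 0,"trans": [0,-0.64,0]},
    {"finger_gap": 0},
  ],
)

```text
time: 6.55
tool_pos: [0.4332, -0.0103, 0.2304]
tool_rot: [-0.0, 0.993, 0.119, 0.002]
contact_force: [0.2, -0.0, -0.4]
gripper_width: -0.003
grasp_force: 0.0
```

Run:
```python
from arc import *
im,d=save("wrist","w4.png")
for n in("handle_test","handle_bleed","handle_spare"):
  for m in manip.mark_of("wrist",n)[:1]:
    r,k=m["centre"];print(n,m["conf"],r,k,P("wrist",r,k,z=.126))
im,d=manip.grab_frame("top")
for r in(90,105,120,135,150,165): print(r,*[P("top",r,c,D=d[r,c]) for c in(315,335)])
arc(np.array([.494,-.033]),[0],.036)
```

```text
handle_test 0.79 151.6 446.7 [ 0.4909 -0.0833  0.126 ]
handle_bleed 0.9 108.4 288.9 [0.4935 0.0265 0.126 ]
handle_spare 0.72 89.2 125.4 [0.4806 0.1316 0.126 ]
90 [0.6635 0.0652 0.2804] [0.6604 0.0304 0.2867]
105 [0.6718 0.0665 0.1913] [0.7249 0.0219 0.0598]
120 [0.6947 0.0686 0.0431] [0.6941 0.0217 0.0441]
135 [0.6298 0.0674 0.1301] [0.6579 0.0219 0.0427]
150 [0.6219 0.0686 0.0427] [0.6214 0.0222 0.0438]
165 [0.5863 0.0686 0.0418] [0.5852 0.0226 0.0456]
[ 0.4329 -0.0128  0.2288]
0 [0.4605 0.0236 0.131 ] [ 0.0354 -0.0288  0.0978]
```

View pics/w4.png

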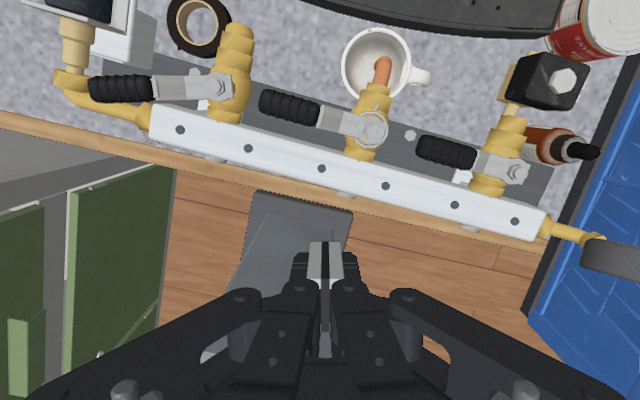

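The test lever (445,152) is now parallel to the shut bleed lever (288,107), so it is shut. The spare lever, cup and tape are untouched. Next I go over to the far side of the bleed sleeve.

Converted, 0.052 m is 0.832, 0.05 m is 0.8.

Request:
nudge_tcp(
  increments=[
    {"finger_gap": 0,"trans": [0.832,-0.096,0]},
    {"finger_gap": 0,"trans": [0.832,-0.096,0]},
    {"finger_gap": 0,"trans": [0,0,0.8]},
    {"finger_gap": 0,"trans": [0,0,0.4]},
    {"finger_gap": 0},
  ],
)

```text
time: 7.42
tool_pos: [0.5294, 0.0232, 0.1509]
tool_rot: [-0.001, 0.993, 0.117, -0.003]
contact_force: [-0.4, -0.3, -0.1]
gripper_width: -0.002
grasp_force: 0.0
```

Run:
```python
from arc import *
im,d=save("wrist","w5.png")
for n in("handle_bleed",):
  for m in manip.mark_of("wrist",n)[:1]:
    r,k=m["centre"];print(n,m["conf"],r,k,P("wrist",r,k,z=.126))
arc(np.array([.493,-.032]),[0,.2,.4,.6,.8,1.0,1.2,1.4,1.571],-.021)
```

```text
handle_bleed 0.69 296.1 86.6 [0.478  0.1379 0.126 ]
[0.5316 0.0232 0.1549]
0 [0.5165 0.022  0.131 ] [-0.015  -0.0024  0.0239]
0.2 [0.5053 0.0256 0.131 ] [-0.01   -0.0061  0.    ]
0.4 [0.4936 0.0269 0.131 ] [-0.0111 -0.004   0.    ]
0.6 [0.4819 0.0258 0.131 ] [-0.0116 -0.0017  0.    ]
0.8 [0.4706 0.0224 0.131 ] [-0.0117  0.0006  0.    ]
1.0 [0.4602 0.0169 0.131 ] [-0.0114  0.0029  0.    ]
1.2 [0.4512 0.0094 0.131 ] [-0.0106  0.0051  0.    ]
1.4 [0.4438 0.0003 0.131 ] [-0.0093  0.0071  0.    ]
1.571 [ 0.439  -0.0086  0.131 ] [-0.0067  0.0075  0.    ]
```

View pics/w5.png

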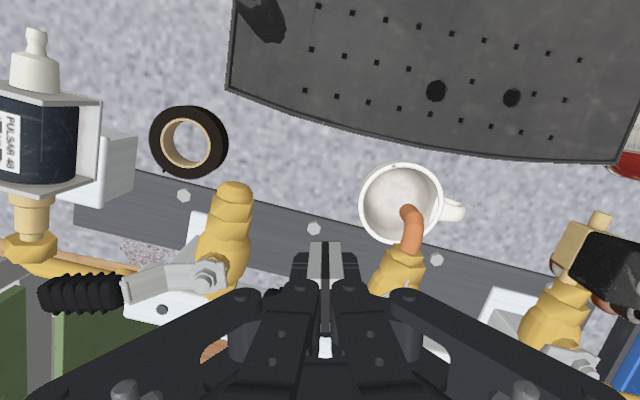

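The finger is behind the bleed lever, between the spare outlet (225,240) and the spout (405,240), with both clear. I'll lower and push.

Converted, 0.024 m is 0.384, -0.015 m is -0.24.

Request:
nudge_tcp(
  increments=[
    {"finger_gap": 0,"trans": [0,0,0.384]},
    {"finger_gap": 0,"trans": [-0.24,-0.032,0]},
    {"finger_gap": 0,"trans": [-0.16,-0.096,0]},
    {"finger_gap": 0,"trans": [-0.176,-0.064,0]},
    {"finger_gap": 0},
  ],
)

```text
time: 8.15
tool_pos: [0.4948, 0.0267, 0.1331]
tool_rot: [0.001, 0.993, 0.118, 0.004]
contact_force: [5.1, -1.8, -1.0]
gripper_width: -0.004
grasp_force: 2.2
```

Converted, -0.0115 m is -0.184, -0.0105 m is -0.168.

Request:
nudge_tcp(
  increments=[
    {"finger_gap": 0,"trans": [-0.184,-0.032,0]},
    {"finger_gap": 0,"trans": [-0.184,0.008,0]},
    {"finger_gap": 0,"trans": [-0.184,0.048,0]},
    {"finger_gap": 0,"trans": [-0.168,0.08,0]},
    {"finger_gap": 0},
  ],
)

```text
time: 8.78
tool_pos: [0.4543, 0.0108, 0.1347]
tool_rot: [-0.0, 0.993, 0.117, 0.006]
contact_force: [6.6, 5.0, 2.7]
gripper_width: 0.0
grasp_force: 3.5
```

Request:
nudge_tcp(
  increments=[
    {"finger_gap": 0,"trans": [-0.152,0.112,0.048]},
    {"finger_gap": 0,"trans": [-0.104,0.12,0]},
    {"finger_gap": 0,"trans": [-0.016,0.064,0]},
    {"finger_gap": 0},
  ],
)

```text
time: 9.28
tool_pos: [0.4428, -0.0066, 0.132]
tool_rot: [-0.006, 0.993, 0.117, 0.008]
contact_force: [8.0, 23.7, 6.2]
gripper_width: 0.004
grasp_force: 11.9
```

Run:
```python
from arc import *
im,d=save("wrist","w6.png");s=manip.state();print(s["tool_pos"],s["contact_force"])
```

```text
[ 0.4427 -0.0065  0.132 ] [ 7.6078 22.7207  5.4778]
```

View pics/w6.png

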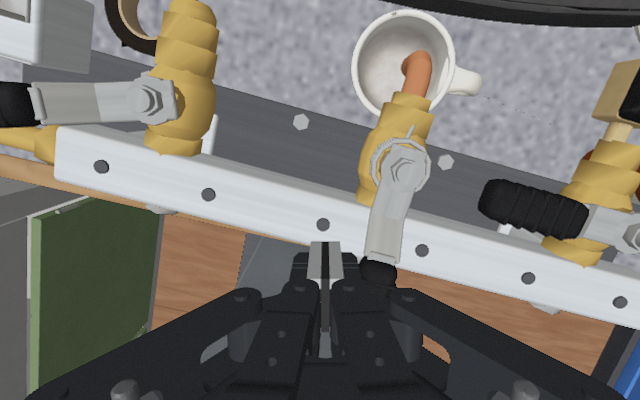

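The bleed lever runs (405,165)→(380,265), square to the bar. The push is about 24 N against the 8 N spring, so it's on its stop. The test lever (480–635, 200–237) lies parallel to the bar, so it's shut. I'll confirm it holds steady, then hand in.

Request:
nudge_tcp(
  increments=[
    {"finger_gap": 0},
    {"finger_gap": 0},
    {"finger_gap": 0},
    {"finger_gap": 0},
  ],
)

```text
time: 9.82
tool_pos: [0.4428, -0.0065, 0.132]
tool_rot: [-0.006, 0.993, 0.118, 0.007]
contact_force: [8.1, 21.7, 5.8]
gripper_width: 0.0
grasp_force: 11.6
```

```bash
python3 -c "
from plant import manip;print(manip.job_done())"
```

```text
the job is handed in; nothing more can be done
None
```

The test valve is pushed fully shut and the bleed valve is held fully open against its stop with about 24 N; I handed the job in at 9.8 s, and the last pictures show no sign that the spare valve, cup or tape moved (the dropper bottle is mostly hidden in the final one).

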